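Find the bush that passes the plug gauge and fit it on the guide post

TASK

The bare guide post of the small die shoe needs a bush. Of the three alike steel bushes in the aluminium block only one is reamed right through, so take the plug gauge from its wooden stand and try its pin in one after another, easing it in with a light hand and never forcing it, until you find the bush it enters all the way to the collar. Put the gauge back in its hole in the stand, then slide that bush, head up, over the bare post and, again without force, fully down onto the shoe; leave the other two seated in the block and do not disturb the tools lying about.

Things in the scene. Friction and masses are not known exactly. Their poses are not given: they have to be found in the camera images.
- gauge: steel go plug gauge, loose, 97 mm long, 110 g, standing pin down in the stand; origin: centre of the pin's lower end, z up. Pin 15 mm dia x 32 mm (end tapered to 13 mm over 2.5 mm), collar 26 mm dia at z 32 to 37 mm, neck 13 mm dia to z 40, then a hexagonal handle 16 mm across flats to z 97, the grasp (flats square to its own x axis and every 60 deg from it)
- stand: wooden gauge stand, fixed, 70 (x) x 110 (y) x 40 mm high, origin at the centre of its underside; small fixed pin gauges stand up to 10 mm out of its top on the -y half
- stand_hole (a point): centre of the mouth of the gauge's hole in the top of the stand; hole 16.5 mm dia, 31 mm deep; the gauge is home with its pin's end on the hole's floor, 31 mm below this point
- nest: aluminium holding block, fixed, 56 (x) x 170 (y) x 30 mm high, origin at the centre of its underside, long axis along its own y; three pockets 29 mm dia, 18 mm deep, 55 mm apart, each with a bush standing in it
- pocket_left (a point): centre of the mouth of the pocket at the block's +y end (left as the robot sees it), on the block's top face
- pocket_middle (a point): centre of the mouth of the middle pocket, on the block's top face
- pocket_right (a point): centre of the mouth of the pocket at the block's -y end (right as the robot sees it), on the block's top face
- bush_a: one of three loose steel bushes that look alike; which one is good, and in which pocket it stands, is not told: find it with the gauge. 36 mm long, 150 g, origin at the centre of its lower end, z up: body 28 mm dia x 20 mm, on top a head 34 mm dia x 16 mm. It stands in its pocket with 1 mm of play, its head 2 to 18 mm above the block's top; grasp the head
- bush_b: another of the three bushes, outwardly the same as bush_a. Bores: 16 mm dia at the head's top in all three. In the good one it goes through and the pin enters 32 mm, until the collar meets the head; in the two bad ones it is undersize (14.4 mm dia) deeper down, which can hardly be seen, and the pin stops there: in one when it is 10 mm in, in the other when it is 16 mm in
- bush_c: another of the three bushes, outwardly the same as bush_a; sizes and bores as told under bush_a and bush_b
- eye_loupe: folding loupe lying in front of the work, 42 x 75 x 15 mm, loose; to be left alone
- flat_pliers: small flat pliers lying behind on the right, 130 x 38 x 11 mm, loose; to be left alone
- shoe: lower shoe of a small die set, fixed: dark steel plate 70 (x) x 150 (y) x 22 mm, origin at the centre of its underside; two upright posts 50 mm either side of its centre along its own y: the bare one at +y, the one at -y carrying a fitted bush that is fixed; between them a button 4 mm high
- post_foot (a point): centre of the bare post's foot, on the shoe's top face; post 15 mm dia, rising 44 mm above this point, its top 4 mm tapered to 12 mm dia; a bush is home when its lower end rests on the shoe
- blue_case: blue upright gauge case standing behind the work, 25 x 47 x 101 mm, loose; to be left alone

How it is judged:
On the way:
1. the gauge's pin is home in a bush that stands in the block: collar on the bush's head (within 3 mm), pin upright in the bore (((horizontal distance between gauge and bush_a below 0.004 m and z of gauge in the frame of bush_a between 0 and 0.007 m and angle between the z axis of gauge and the z axis of bush_a, either way round below 0.12 rad and z of bush_a in the frame of nest below 0.016 m) or (horizontal distance between gauge and bush_b below 0.004 m and z of gauge in the frame of bush_b between 0 and 0.007 m and angle between the z axis of gauge and the z axis of bush_b, either way round below 0.12 rad and z of bush_b in the frame of nest below 0.016 m) or (horizontal distance between gauge and bush_c below 0.004 m and z of gauge in the frame of bush_c between 0 and 0.007 m and angle between the z axis of gauge and the z axis of bush_c, either way round below 0.12 rad and z of bush_c in the frame of nest below 0.016 m))), for 0.1 s.
At the end, for the whole second after the job is handed in: The gauge stands upright in its hole in the stand, within 3 mm of fully down; one bush sits head up on the die shoe's post, within 3 mm of fully down and square; the other two sit upright in pockets of the block, within 3 mm of fully down; all at rest (horizontal distance between gauge and stand_hole below 0.004 m and z of gauge in the frame of stand_hole below -0.028 m and angle between gauge's own z axis and vertical below 0.1 rad and linear speed of gauge below 0.02 m/s and ((horizontal distance between bush_a and post_foot below 0.004 m and z of bush_a in the frame of post_foot below 0.003 m and angle between the z axis of bush_a and the z axis of shoe, either way round below 0.1 rad and linear speed of bush_a below 0.02 m/s) or (horizontal distance between bush_b and post_foot below 0.004 m and z of bush_b in the frame of post_foot below 0.003 m and angle between the z axis of bush_b and the z axis of shoe, either way round below 0.1 rad and linear speed of bush_b below 0.02 m/s) or (horizontal distance between bush_c and post_foot below 0.004 m and z of bush_c in the frame of post_foot below 0.003 m and angle between the z axis of bush_c and the z axis of shoe, either way round below 0.1 rad and linear speed of bush_c below 0.02 m/s)) and ((horizontal distance between bush_a and post_foot below 0.004 m and z of bush_a in the frame of post_foot below 0.003 m and angle between the z axis of bush_a and the z axis of shoe, either way round below 0.1 rad and linear speed of bush_a below 0.02 m/s) or (z of bush_a in the frame of nest below 0.015 m and angle between bush_a's own z axis and vertical below 0.1 rad and (horizontal distance between bush_a and pocket_left below 0.004 m or horizontal distance between bush_a and pocket_middle below 0.004 m or horizontal distance between bush_a and pocket_right below 0.004 m))) and ((horizontal distance between bush_b and post_foot below 0.004 m and z of bush_b in the frame of post_foot below 0.003 m and angle between the z axis of bush_b and the z axis of shoe, either way round below 0.1 rad and linear speed of bush_b below 0.02 m/s) or (z of bush_b in the frame of nest below 0.015 m and angle between bush_b's own z axis and vertical below 0.1 rad and (horizontal distance between bush_b and pocket_left below 0.004 m or horizontal distance between bush_b and pocket_middle below 0.004 m or horizontal distance between bush_b and pocket_right below 0.004 m))) and ((horizontal distance between bush_c and post_foot below 0.004 m and z of bush_c in the frame of post_foot below 0.003 m and angle between the z axis of bush_c and the z axis of shoe, either way round below 0.1 rad and linear speed of bush_c below 0.02 m/s) or (z of bush_c in the frame of nest below 0.015 m and angle between bush_c's own z axis and vertical below 0.1 rad and (horizontal distance between bush_c and pocket_left below 0.004 m or horizontal distance between bush_c and pocket_middle below 0.004 m or horizontal distance between bush_c and pocket_right below 0.004 m)))); the robot touches nothing.
It fails at once if the gauge is forced or rammed: it bears on a bush with a peak of more than 90 N (contact force between gauge and bush_a above 90 N or contact force between gauge and bush_b above 90 N or contact force between gauge and bush_c above 90 N).
It fails at once if a bush is forced or rammed onto the post or shoe: it bears on it with a peak of more than 90 N (contact force between shoe and bush_a above 90 N or contact force between shoe and bush_b above 90 N or contact force between shoe and bush_c above 90 N).
It fails at once if a tool lying about (loupe, pliers, blue case) is moved by more than 20 mm (distance of any of eye_loupe, flat_pliers, blue_case from where it was at the start of the episode above 0.02 m).
It also fails if it takes over 69 s, if anything falls off the work surface, if the arm or the gripper's body presses on something with over 40 N, if the wrist force passes 120 N, or if a joint passes its speed limit or range.

ROBOT

A 6-joint arm with a two-finger parallel gripper is mounted at the origin on a cart in front of the work surface, level with it; the furniture and walls round the work are solid. World frame = base frame: x ahead of the robot, y to its left, z up, the work surface at z = 0. Lengths are in m, angles in rad, forces in N, time in s.
With the tool pointing down it reaches from about 0.3 to 0.775 m from the base axis. Payload 14.6 kg.
Tool frame: the origin (TCP) lies at the very end of the fingers, on their centre line; the grasp point (between the pads) lies 19 mm behind it; z points along the fingers, y is the line along which they close (so a half turn about z gives the same grasp; the last joint's range is limited). The gripper opens to 94 mm and grips with 3 to 60 N. Pads are 16 mm wide; open, the fingers measure 119 mm over their backs; the gripper's body (75 mm by 177 mm) begins 78 mm behind the grasp point.
Start: joints at [-1.401, 0.3, 1.521, -0, 1.321, -0.067], TCP at [0.129, -0.535, 0.205] pointing down, gripper open.
Joint ranges: [-3.03, 3.03], [-0.79, 2.21], [0.23, 2.52], [-1.04, 4.18], [0, 3.07], [-2.55, 2.55]. Speed limits (rad/s): [2.22, 2.22, 2.57, 3.14, 3.14, 3.14].

INTERFACE

Orientations are given as [roll, pitch, yaw] about the fixed x, y, z axes, in that order (R = Rz(yaw) Ry(pitch) Rx(roll)).
In Python, from station import ctrl gives the robot as it stands.
- The arm moves only by the shell command python3 -m pendant 'ROWS' [OPENING] [FORCE]. ROWS is JSON, a list of rows, each a list of 2 entries, a list of its own where there are three numbers: the shift along the world's x, y, z in cm, then the turn about the world's z in rad. A call has 1 to 20 rows; each row shifts and turns the commanded pose from where the row before left it; what a row does not reach is not made up. A row lasts 1/12 s, in which the tool goes at most 41.7 mm and 7.16 degrees, less where a joint would pass 70% of its speed; a pose out of reach is approached as far as the arm can. A call is refused whole if a number of a shift passes 4.17 or a number of a turn 0.125, either way. A call with a gripper value outside its range is refused whole. OPENING is the opening, from 0 (shut) to 1 (fully open), set as the call begins (- or left out, the last holds). The fingers move at their own pace and stop on an object; FORCE is the grip in N (left out, the last holds). Time passes only in rows, so rows that do not move let the fingers close. It gives the time, the measured TCP pose, the force, the opening and the grip force at its end, in the units of the state.
- ctrl.get_obs(): the state, without advancing time (a new reading comes with each control period).
- ctrl.camera(name): name is "scene" or "top"; returns a dict with "color" (420x560x3 uint8, red, green, blue), "intrinsics" (3x3 intrinsics, pixels), "camera_from_world" (4x4, takes a point from world to camera coordinates). Camera axes: x right, y down, z forward; pixel columns grow to the right and rows downward; lengths in m; the calibration is good to about 2 mm. A picture is of the moment at which its call begins. There is no depth.
- ctrl.hand_in(): hands the job in; it is judged then, once.
The state is a dict: "time_s": time; "qpos": joint angles; "joint_vel": joint speeds; "tau": joint torques, N m; "ee_pos": TCP position; "eef_rot": TCP orientation; "force": force on the tool from outside, world axes, zero at the start; "moment": the same for the moment, N m; "grip_width": finger opening in m; "grip_force": force on a finger pad.
Only numpy, scipy, OpenCV 4.12 (cv2) and the standard library are available. Lean on these libraries where they do the work, as an engineer would, in place of code of your own. Each camera call takes 0.05 s, during which the arm holds its last target. There are 200 camera calls.

## Working session

There is one attempt and no reset: what is moved stays moved. The work goes in short steps, Python scripts to look and compute and a shell command to move; the robot and the scene stay as the last step left them, time stands still between calls to the robot, and variables do not carry over. Pictures are saved under pics/ and viewed, at most 10 in all, crops included, and the job is handed in when it is done.

```bash
mkdir -p pics; ls
python3 - <<'E'
from station import ctrl
import cv2,numpy as np,pickle
np.set_printoptions(precision=4,suppress=True)
d={}
for n in("scene","top"):
    c=ctrl.camera(n);d[n]=c
    cv2.imwrite(f"pics/{n}0.png",c["color"][:,:,::-1]);print(n,c["intrinsics"],c["camera_from_world"])
pickle.dump(d,open("cams.pkl","wb"))
o=ctrl.get_obs();print(o)
E
```

```text
pics
scene [[546.3105   0.     284.3413]
 [  0.     546.3105 211.4063]
 [  0.       0.       1.    ]] [[-0.6907 -0.7231  0.0097  0.3682]
 [-0.4543  0.4234 -0.7838  0.2918]
 [ 0.5627 -0.5458 -0.6209  0.9164]
 [ 0.      0.      0.      1.    ]]
top [[456.6511   0.     279.0219]
 [  0.     456.6511 206.7257]
 [  0.       0.       1.    ]] [[-0.0109 -0.9999 -0.0014  0.0242]
 [-0.9917  0.011  -0.1285  0.5166]
 [ 0.1285 -0.0001 -0.9917  1.1201]
 [ 0.      0.      0.      1.    ]]
{'time_s': 0.1, 'qpos': array([-1.4006,  0.3004,  1.5215,  0.    ,  1.3207, -0.0666]), 'joint_vel': array([-0.0015, -0.0011, -0.001 , -0.001 , -0.0001,  0.0005]), 'tau': array([  0.001 , -53.2644, -35.3284,   0.071 ,   0.0235,  -0.    ]), 'ee_pos': array([ 0.129 , -0.5344,  0.205 ]), 'eef_rot': array([-3.1406, -0.0001,  0.2368]), 'force': array([-0.0687, -0.78  ,  0.1462]), 'moment': array([-0.0051, -0.024 ,  0.0233]), 'grip_force': 0.0, 'grip_width': 0.09393021387435552}
```

View pics/top0.png

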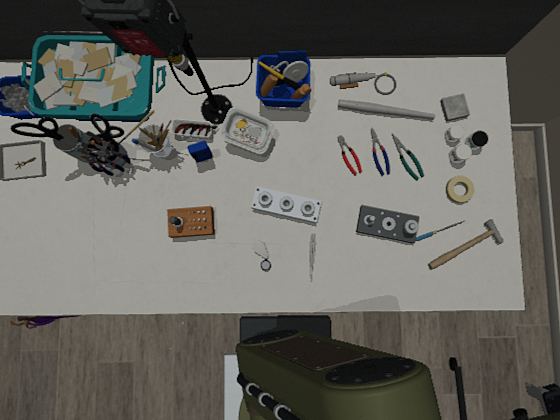

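View pics/scene0.png

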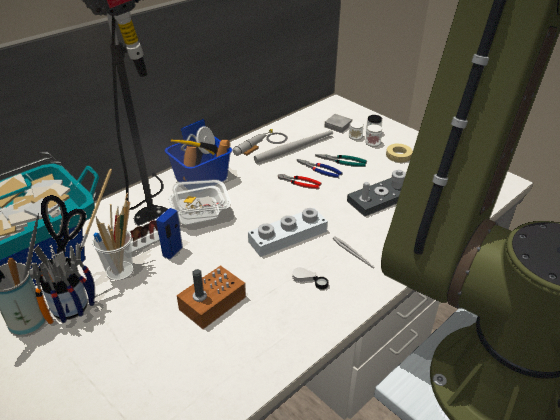

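The top view shows the stand at about (190,222) with the gauge at (176,221). The bushes are at (264,198), (287,204) and (310,209), and the shoe is at (388,223). I'll make an enlarged montage for accurate pixels.

Run:
```python
import cv2,numpy as np,pickle
d=pickle.load(open("cams.pkl","rb"))
t=d["top"]["color"][:,:,::-1];s=d["scene"]["color"][:,:,::-1]
def crop(im,x,y,w,h,k):return cv2.resize(im[y:y+h,x:x+w],None,fx=k,fy=k,interpolation=cv2.INTER_CUBIC)
M=np.zeros((600,800,3),np.uint8)
def put(a,x,y):M[y:y+a.shape[0],x:x+a.shape[1]]=a
put(crop(t,160,200,60,45,5),0,0)      # stand
put(crop(t,245,180,84,45,5),310,0)    # nest
put(crop(t,350,195,84,55,5),0,235)      # shoe
put(crop(s,340,160,70,60,5),430,235)
cv2.imwrite("pics/m1.png",M)
```

```text
(no output)
```

View pics/m1.png

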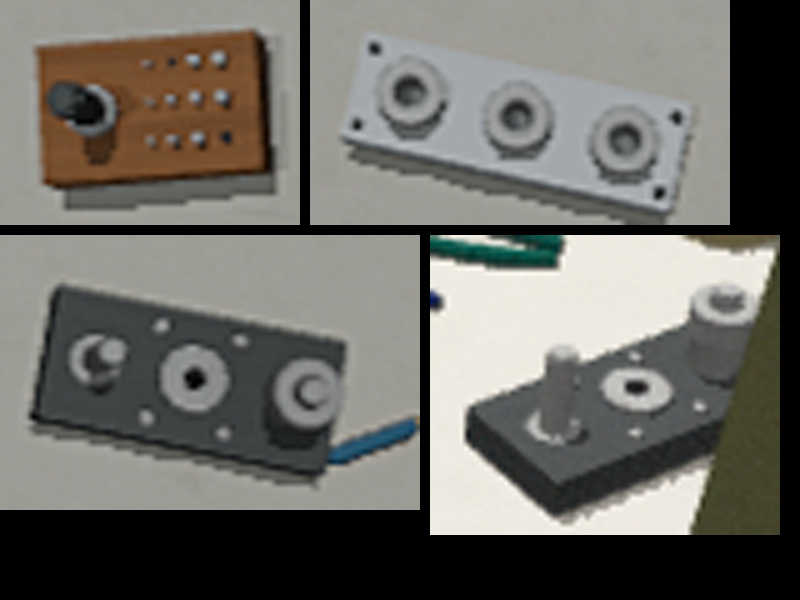

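Run:
```python
import cv2,numpy as np,pickle
d=pickle.load(open("cams.pkl","rb"))
s=d["scene"]["color"][:,:,::-1];t=d["top"]["color"][:,:,::-1]
def crop(im,x,y,w,h,k):return cv2.resize(im[y:y+h,x:x+w],None,fx=k,fy=k,interpolation=cv2.INTER_CUBIC)
M=np.zeros((600,800,3),np.uint8)
def put(a,x,y):M[y:y+a.shape[0],x:x+a.shape[1]]=a
put(crop(s,172,260,76,70,5),0,0)
put(crop(s,244,198,84,62,5),380,0)
put(crop(s,185,260,24,28,10),0,320)
put(crop(t,164,209,24,24,10),260,360)
put(crop(s,340,165,50,45,5),540,360)
cv2.imwrite("pics/m2.png",M)
```

```text
(no output)
```

View pics/m2.png

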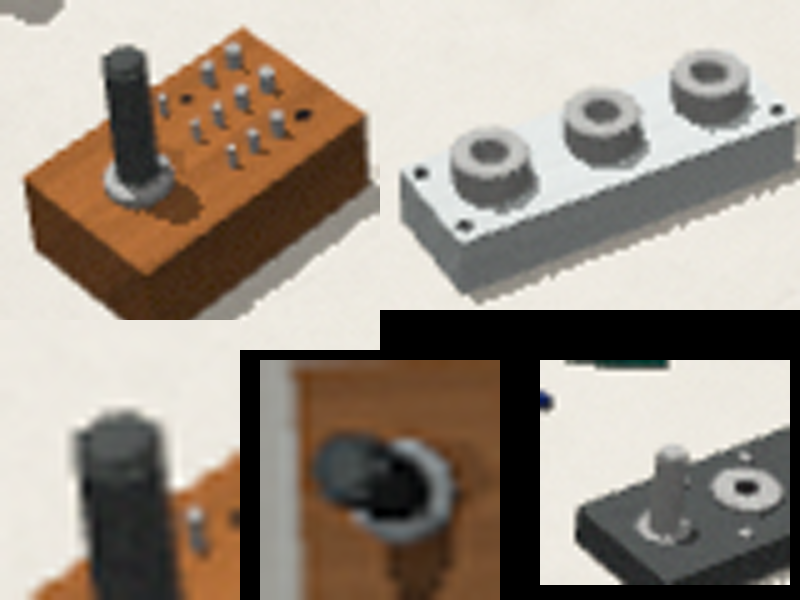

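```bash
cat > geo.py <<'E'
import numpy as np,pickle
from scipy.optimize import least_squares
d=pickle.load(open("cams.pkl","rb"))
def ray(cam,u,v,z):
    c=d[cam];K=c["intrinsics"];T=c["camera_from_world"]
    r=T[:3,:3].T@np.linalg.solve(K,[u,v,1]);o=-T[:3,:3].T@T[:3,3]
    return (o+r*(z-o[2])/r[2])[:2]
def proj(cam,P):
    c=d[cam];q=c["camera_from_world"][:3,:3]@P+c["camera_from_world"][:3,3];q=c["intrinsics"]@q;return q[:2]/q[2]
E
python3 - <<'E'
from geo import *
np.set_printoptions(precision=4,suppress=True)
def px(p,m0,o,k=5):return (p[0]-m0[0])/k+o[0]-.5+.5/k,(p[1]-m0[1])/k+o[1]-.5+.5/k
ST=((0,0),(160,200));NT=((310,0),(245,180));HT=((0,235),(350,195))
SS=((0,0),(172,260));NS=((380,0),(244,198));HS=((540,360),(340,165))
L=[("standC",.04,"top",ST,[(37,47),(258,32),(270,170),(45,186)]),("standC",.04,"scene",SS,[(25,180),(148,277),(367,117),(243,27)]),
("gtop",.106,"top",ST,[(68,99)]),("gtop",.106,"scene",SS,[(126,59)]),
("collar",.046,"top",ST,[(93,108)]),("collar",.046,"scene",SS,[(139,179)]),
("nestC",.03,"top",NT,[(368,35),(695,103),(665,212),(342,138)]),("nestL",.03,"scene",NS,[(402,172),(462,240)]),
("bush",.048,"top",NT,[(412,91),(519,117),(626,143)]),("bush",.048,"scene",NS,[(490,152),(602,112),(710,74)]),
("shoeC",.022,"top",HT,[(57,287),(345,343),(322,473),(33,418)]),
("post",.066,"top",HT,[(112,350)]),("post",.066,"scene",HS,[(673,451)]),
("foot",.022,"top",HT,[(97,361)]),("foot",.022,"scene",HS,[(665,526)])]
for n,z,c,m,ps in L:
    P=np.array([ray(c,*px(p,*m),z) for p in ps]);print(n,c,P.tolist() and P.round(4).tolist(),"mean",P.mean(0))
E
```

```text
standC top [[0.5134, 0.2997], [0.5198, 0.1888], [0.4503, 0.1823], [0.4435, 0.2943]] mean [0.4817 0.2413]
standC scene [[0.509, 0.3001], [0.4402, 0.2951], [0.4469, 0.1866], [0.5178, 0.1904]] mean [0.4785 0.243 ]
gtop top [[0.4801, 0.2683]] mean [0.4801 0.2683]
gtop scene [[0.4768, 0.2704]] mean [0.4768 0.2704]
collar top [[0.4817, 0.2697]] mean [0.4817 0.2697]
collar scene [[0.4757, 0.272]] mean [0.4757 0.272 ]
nestC top [[0.5697, 0.076], [0.5328, -0.0898], [0.4774, -0.0734], [0.5169, 0.0894]] mean [0.5242 0.0006]
nestL scene [[0.5654, 0.0775], [0.5153, 0.0877]] mean [0.5404 0.0826]
bush top [[0.5379, 0.0533], [0.5242, -0.0001], [0.5105, -0.0532]] mean [ 0.5242 -0.    ]
bush scene [[0.5336, 0.0551], [0.5204, 0.0018], [0.507, -0.0512]] mean [0.5203 0.0019]
shoeC top [[0.5205, -0.1908], [0.4901, -0.3362], [0.4243, -0.3213], [0.4537, -0.1763]] mean [ 0.4721 -0.2561]
post top [[0.4833, -0.2086]] mean [ 0.4833 -0.2086]
post scene [[0.4792, -0.2085]] mean [ 0.4792 -0.2085]
foot top [[0.4823, -0.2098]] mean [ 0.4823 -0.2098]
foot scene [[0.4794, -0.2099]] mean [ 0.4794 -0.2099]
```

```bash
python3 -m pendant '[[[1.6,1.7,0],0.055],[[1.6,1.7,0],0.055],[[1.6,1.7,0],0.055],[[1.6,1.7,0],0.055],[[1.6,1.7,0],0.055],[[1.6,1.7,0],0.055],[[1.6,1.7,0],0.055],[[1.6,1.7,0],0.055],[[1.6,1.7,0],0.055],[[1.6,1.7,0],0.055],[[1.6,1.7,0],0.055],[[1.6,1.7,0],0.055],[[1.6,1.7,0],0.055],[[1.6,1.7,0],0.055],[[1.6,1.7,0],0.055],[[1.6,1.7,0],0.055],[[1.6,1.7,0],0.055],[[1.6,1.7,0],0.055],[[1.6,1.7,0],0.055],[[1.6,1.7,0],0.055]]' 0.55 10
python3 -m pendant '[[[0.1,2.3,0],0.0],[[0.1,2.3,0],0.0],[[0.1,2.3,0],0.0],[[0.1,2.3,0],0.0],[[0.1,2.3,0],0.0],[[0.1,2.3,0],0.0],[[0.1,2.3,0],0.0],[[0.1,2.3,0],0.0],[[0.1,2.3,0],0.0],[[0.1,2.3,0],0.0],[[0.1,2.3,0],0.0],[[0.1,2.3,0],0.0],[[0.1,2.3,0],0.0],[[0.1,2.3,0],0.0],[[0.1,2.3,0],0.0],[[0.1,2.3,0],0.0],[[0.1,2.3,0],0.0],[[0.1,2.3,0],0.0],[[0.1,2.3,0],0.0],[[0,0,0],0.0]]'
```

```text
time_s: 1.77
ee_pos: [0.4496, -0.1936, 0.2052]
eef_rot: [-3.141, -0.0, 1.34]
force: [0.1, 0.1, 0.5]
grip_width: 0.0515
grip_force: 0.0
time_s: 3.43
ee_pos: [0.4676, 0.2452, 0.2049]
eef_rot: [-3.141, -0.0, 1.339]
force: [-0.7, -0.6, -0.3]
grip_width: 0.0514
grip_force: 0.0
```

```bash
python3 -m pendant '[[[0.3,0.6,-1.5],0],[[0.3,0.6,-1.5],0],[[0.3,0.6,-1.5],0],[[0.2,0.7,-1.5],0],[[0,0,-0.5],0],[[0,0,0],0]]'
python3 - <<'E'
from station import ctrl
import cv2,numpy as np
from geo import *
o=ctrl.get_obs();p=o["ee_pos"];print(p,o["grip_width"])
M=np.zeros((600,800,3),np.uint8)
for i,(n,x,y,w,h) in enumerate((("top",145,190,80,80),("scene",160,225,80,80))):
    im=ctrl.camera(n)["color"][:,:,::-1]
    M[:400,i*400:i*400+400]=cv2.resize(im[y:y+h,x:x+w],(400,400),interpolation=cv2.INTER_CUBIC)
    q=proj(n,p);print(n,"tcp in crop",((q[0]-x+.5)*5+i*400,(q[1]-y+.5)*5))
cv2.imwrite("pics/h1.png",M[:400])
E
```

```text
time_s: 3.93
ee_pos: [0.4784, 0.2667, 0.1391]
eef_rot: [-3.139, 0.002, 1.337]
force: [-0.5, 0.2, -0.6]
grip_width: 0.0517
grip_force: 0.0
[0.47841056 0.26671544 0.13913327] 0.05171310732183125
top tcp in crop (np.float64(130.06848538712688), np.float64(145.84715566684991))
scene tcp in crop (np.float64(583.807453335213), np.float64(158.99624428348375))
```

View pics/h1.png

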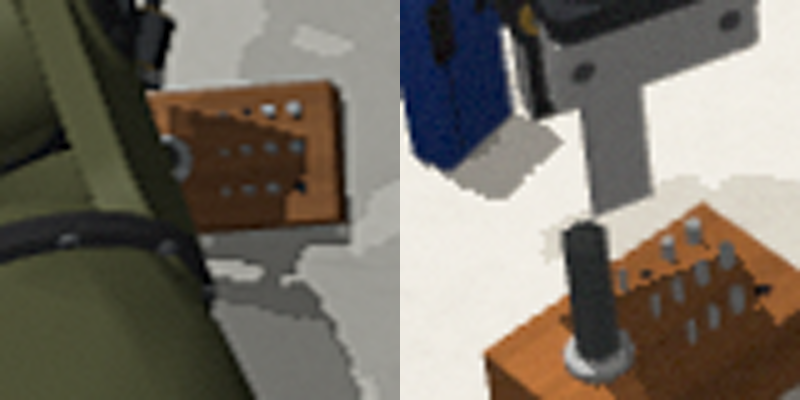

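Run:
```python
from geo import *
p=np.array([.4784,.2667,.1391]);c=np.array([.973,-.232,0]);w=np.array([.232,.973,0])
for k in(-.0259,-.0384):
  for s in(-.008,0,.008):
    q=proj("scene",p+k*c+s*w);print(k,s,(q[0]-160+.5)*5+400,(q[1]-225+.5)*5)
T=d["scene"]["camera_from_world"];print(-T[:3,:3].T@T[:3,3])
```

```text
-0.0259 -0.008 635.2654227083655 196.0224872236401
-0.0259 0 613.7704099723509 204.0742697815287
-0.0259 0.008 592.1277425347574 212.18136207872107
-0.0384 -0.008 650.2422262913843 218.20369621246982
-0.0384 0 628.603709706348 226.4052238365221
-0.0384 0.008 606.8151979168008 234.6636033158498
[-0.12871095  0.64283396  0.79411798]
```

```bash
python3 -m pendant '[[[0,0,-1.3],0],[[0,0,-1.3],0],[[0,0,-1.3],0],[[0,0,-1.3],0],[[0,0,-1.3],0],[[0,0,-0.7],0],[[0,0,0],0],[[0,0,0],0]]'
python3 -m pendant '[[[0,0,0],0],[[0,0,0],0],[[0,0,0],0],[[0,0,0],0],[[0,0,0],0],[[0,0,0],0],[[0,0,0],0],[[0,0,0],0]]' 0 8
```

```text
time_s: 4.7
ee_pos: [0.4793, 0.2673, 0.0693]
eef_rot: [3.141, -0.0, 1.337]
force: [0.6, 0.5, 0.4]
grip_width: 0.0519
grip_force: 0.0
time_s: 5.37
ee_pos: [0.4791, 0.2674, 0.0686]
eef_rot: [3.141, -0.0, 1.337]
force: [-0.1, -0.3, 1.8]
grip_width: 0.0173
grip_force: 8.0
```

```bash
python3 -m pendant '[[[0,0,0],0],[[0,0,0],0.08],[[0,0,0],0.08],[[0,0,0],0],[[0,0,0],0]]' 0.25 8
python3 -m pendant '[[[0,0,0],0],[[0,0,0],0],[[0,0,0],0],[[0,0,0],0],[[0,0,0],0]]' 0 8
```

```text
time_s: 5.78
ee_pos: [0.479, 0.2673, 0.0684]
eef_rot: [-3.142, 0.0, 1.494]
force: [0.3, -0.0, 0.1]
grip_width: 0.0233
grip_force: 0.0
time_s: 6.2
ee_pos: [0.479, 0.2673, 0.0684]
eef_rot: [-3.142, 0.0, 1.496]
force: [0.2, -0.7, -1.2]
grip_width: 0.016
grip_force: 8.0
```

```bash
python3 -m pendant '[[[0,0,0],0],[[0,0,0.3],0],[[0,0,0.9],0],[[0,0,1.2],0],[[0,0,1.2],0],[[0,0,1.2],0],[[0,0,1.2],0],[[0,0,0],0]]' 0 20
python3 -m pendant '[[[0.2,-0.8,0],0],[[0.4,-1.5,0],0],[[0.4,-1.5,0],0],[[0.4,-1.5,0],0],[[0.4,-1.5,0],0],[[0.4,-1.5,0],0],[[0.4,-1.5,0],0],[[0.4,-1.5,0],0],[[0.4,-1.5,0],0],[[0.4,-1.5,0],0],[[0.4,-1.5,0],0],[[0.4,-1.5,0],0],[[0.4,-1.5,0],0],[[0.4,-1.5,0],0],[[0.3,-1.3,0],0],[[0,0,0],0],[[0,0,0],0],[[0,0,0],0]]'
python3 - <<'E'
from station import ctrl
import cv2,numpy as np
from geo import *
o=ctrl.get_obs();p=o["ee_pos"];print(p,o["eef_rot"])
im=ctrl.camera("scene")["color"][:,:,::-1]
x,y,w,h=235,165,100,100
cv2.imwrite("pics/h2.png",cv2.resize(im[y:y+h,x:x+w],(600,600),interpolation=cv2.INTER_CUBIC))
E
```

```text
time_s: 6.87
ee_pos: [0.4801, 0.2679, 0.1319]
eef_rot: [3.138, -0.002, 1.497]
force: [0.4, -0.4, -0.2]
grip_width: 0.0159
grip_force: 19.9
time_s: 8.37
ee_pos: [0.5358, 0.0516, 0.1282]
eef_rot: [-3.141, -0.0, 1.497]
force: [-0.2, 0.9, -1.0]
grip_width: 0.0157
grip_force: 19.9
[0.53579173 0.05158194 0.12822651] [-3.14116084e+00 -6.21648930e-05  1.49676424e+00]
```

View pics/h2.png

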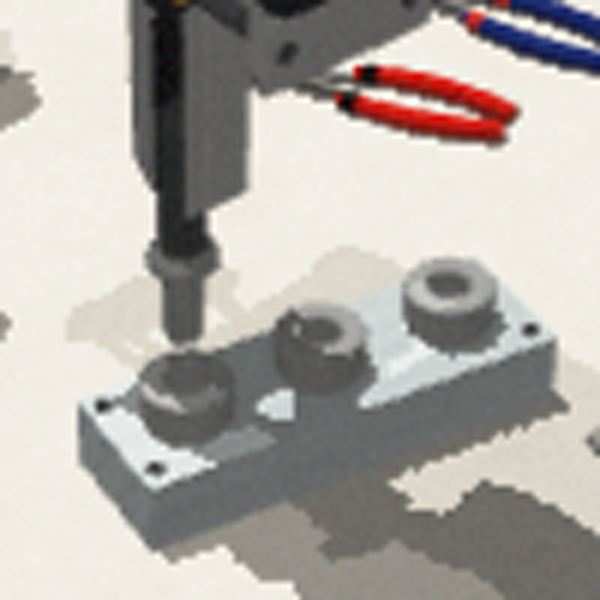

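```bash
python3 -c "
from geo import *
f=lambda x,y,z:print(ray('scene',235+x/6-.5,165+y/6-.5,z).round(4))
f(182,340,.0690);f(182,343,.0690);f(189,379,.048);f(187,381,.048)"
```

```text
[0.5324 0.0579]
[0.5312 0.059 ]
[0.5338 0.0537]
[0.5335 0.055 ]
```

```bash
python3 -m pendant '[[[-0.05,-0.14,-0.4],0],[[0,0,-0.6],0],[[0,0,-0.6],0],[[0,0,-0.1],0],[[0,0,-0.1],0],[[0,0,-0.1],0],[[0,0,-0.1],0],[[0,0,-0.1],0],[[0,0,-0.1],0],[[0,0,-0.1],0],[[0,0,0],0]]'
```

```text
time_s: 9.33
ee_pos: [0.5355, 0.05, 0.1053]
eef_rot: [-3.141, -0.0, 1.497]
force: [0.5, -0.2, -0.4]
grip_width: 0.0158
grip_force: 19.9
```

```bash
python3 -m pendant '[[[0,0,-0.2],0],[[0,0,-0.2],0],[[0,0,-0.2],0],[[0,0,-0.1],0],[[0,0,-0.1],0],[[0,0,-0.1],0],[[0,0,0],0]]'
```

```text
time_s: 9.92
ee_pos: [0.5355, 0.0499, 0.0963]
eef_rot: [-3.141, 0.0, 1.497]
force: [0.5, -0.0, -1.6]
grip_width: 0.0157
grip_force: 19.9
```

```bash
python3 -m pendant '[[[0,0,-0.2],0],[[0,0,-0.1],0],[[0,0,-0.1],0],[[0,0,-0.1],0],[[0,0,-0.1],0],[[0,0,-0.1],0],[[0,0,0],0]]'
```

```text
time_s: 10.5
ee_pos: [0.5362, 0.05, 0.0912]
eef_rot: [3.14, -0.0, 1.497]
force: [-5.3, -1.0, 17.6]
grip_width: 0.0159
grip_force: 20.0
```

```bash
python3 -m pendant '[[[0,0,0.3],0],[[0,0,0.7],0],[[0,0,1.0],0],[[0,0,0.8],0],[[-0.2,-0.8,0],0],[[-0.3,-1.2,0],0],[[-0.3,-1.2,0],0],[[-0.3,-1.2,0],0],[[-0.25,-0.94,0],0],[[0,0,0],0],[[0,0,0],0],[[0,0,0],0]]'
```

```text
time_s: 11.5
ee_pos: [0.522, -0.0034, 0.1174]
eef_rot: [-3.142, -0.0, 1.496]
force: [0.9, -0.0, -1.4]
grip_width: 0.0159
grip_force: 19.9
```

```bash
python3 -m pendant '[[[0,0,-0.4],0],[[0,0,-0.4],0],[[0,0,-0.1],0],[[0,0,-0.1],0],[[0,0,-0.1],0],[[0,0,-0.1],0],[[0,0,0],0]]'
python3 -m pendant '[[[0,0,-0.1],0],[[0,0,-0.1],0],[[0,0,-0.1],0],[[0,0,-0.1],0],[[0,0,-0.1],0],[[0,0,-0.1],0],[[0,0,-0.1],0],[[0,0,-0.1],0],[[0,0,0],0]]'
```

```text
time_s: 12.08
ee_pos: [0.5222, -0.0034, 0.1054]
eef_rot: [3.141, -0.0, 1.497]
force: [0.1, -0.3, -0.9]
grip_width: 0.016
grip_force: 19.9
time_s: 12.83
ee_pos: [0.5222, -0.0034, 0.0974]
eef_rot: [3.141, -0.0, 1.497]
force: [1.7, -0.2, -0.3]
grip_width: 0.0162
grip_force: 19.9
```

```bash
python3 -m pendant '[[[0,0,-0.1],0],[[0,0,-0.1],0],[[0,0,-0.1],0],[[0,0,0],0]]'
```

```text
time_s: 13.17
ee_pos: [0.5231, -0.0035, 0.097]
eef_rot: [3.138, -0.0, 1.497]
force: [-5.5, 1.1, 25.6]
grip_width: 0.0161
grip_force: 20.0
```

```bash
python3 -m pendant '[[[0,0,0.3],0],[[0,0,0.7],0],[[0,0,0.9],0],[[0,0,0.6],0],[[-0.2,-0.8,0],0],[[-0.3,-1.2,0],0],[[-0.3,-1.2,0],0],[[-0.3,-1.2,0],0],[[-0.25,-0.91,0],0],[[0,0,0],0],[[0,0,0],0],[[0,0,0],0]]'
python3 - <<'E'
from station import ctrl
import cv2,numpy as np
im=ctrl.camera("scene")["color"][:,:,::-1]
x,y,w,h=235,165,100,100
cv2.imwrite("pics/h3.png",cv2.resize(im[y:y+h,x:x+w],(600,600),interpolation=cv2.INTER_CUBIC))
E
```

```text
time_s: 14.17
ee_pos: [0.5085, -0.0565, 0.1194]
eef_rot: [-3.142, -0.0, 1.497]
force: [0.7, 0.3, -1.1]
grip_width: 0.0159
grip_force: 20.0
```

View pics/h3.png

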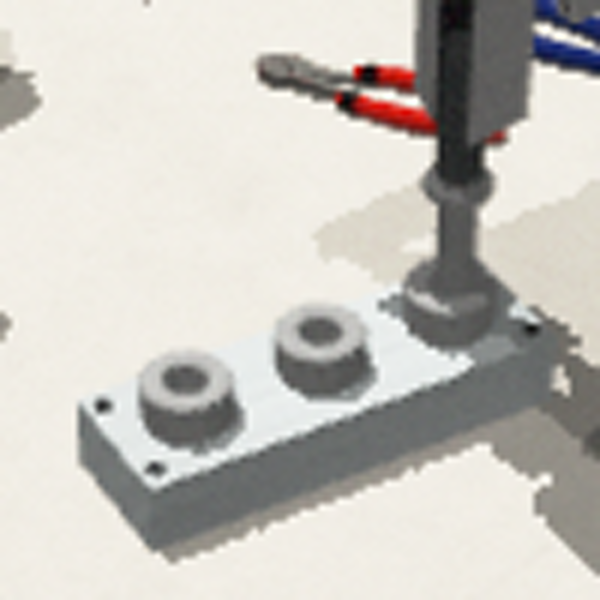

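The two tried bushes are still seated, at (187,380) and (322,335). The gauge is upright over the right bush, with the pin axis at about x=458.

```bash
python3 -m pendant '[[[0,0,-0.5],0],[[0,0,-0.4],0],[[0,0,-0.1],0],[[0,0,-0.1],0],[[0,0,-0.1],0],[[0,0,-0.1],0],[[0,0,-0.1],0],[[0,0,0],0]]'
python3 -m pendant '[[[0,0,-0.2],0],[[0,0,-0.2],0],[[0,0,-0.2],0],[[0,0,-0.2],0],[[0,0,-0.1],0],[[0,0,-0.1],0],[[0,0,-0.1],0],[[0,0,0],0]]'
```

```text
time_s: 14.88
ee_pos: [0.5089, -0.0565, 0.1065]
eef_rot: [3.14, 0.0, 1.497]
force: [-2.7, 0.2, 11.5]
grip_width: 0.0159
grip_force: 20.0
time_s: 15.55
ee_pos: [0.5086, -0.0566, 0.0943]
eef_rot: [3.141, 0.0, 1.497]
force: [3.3, -1.1, -0.7]
grip_width: 0.016
grip_force: 20.0
```

```bash
python3 -m pendant '[[[0,0,-0.2],0],[[0,0,-0.2],0],[[0,0,-0.2],0],[[0,0,-0.1],0],[[0,0,0],0]]'
```

```text
time_s: 15.97
ee_pos: [0.5087, -0.0566, 0.0873]
eef_rot: [3.141, 0.0, 1.497]
force: [4.8, -1.6, -1.7]
grip_width: 0.0163
grip_force: 20.0
```

```bash
python3 -m pendant '[[[0.03,0,-0.2],0],[[0.03,-0.02,-0.2],0],[[0,0,-0.2],0],[[0,0,-0.2],0],[[0,0,-0.1],0],[[0,0,-0.1],0],[[0,0,0],0]]'
```

```text
time_s: 16.55
ee_pos: [0.5091, -0.0567, 0.0772]
eef_rot: [-3.141, -0.0, 1.497]
force: [4.8, -0.2, -0.3]
grip_width: 0.0156
grip_force: 20.0
```

```bash
python3 -m pendant '[[[0.03,0,-0.1],0],[[0,0,-0.1],0],[[0,0,-0.1],0],[[0,0,-0.05],0],[[0,0,0],0],[[0,0,0],0]]'
```

```text
time_s: 17.05
ee_pos: [0.5096, -0.0568, 0.075]
eef_rot: [3.141, 0.0, 1.497]
force: [-2.4, 0.2, 15.1]
grip_width: 0.0156
grip_force: 20.0
```

```bash
python3 -m pendant '[[[0,0,0.2],0],[[0,0,0.4],0],[[-0.05,0,0.6],0],[[0,0,0.6],0],[[0,0,0.8],0],[[0,0,1.0],0],[[0,0,1.2],0],[[0,0,1.2],0],[[0,0,0.5],0],[[0,0,0],0],[[0,0,0],0]]'
python3 - <<'E'
from station import ctrl
import cv2,numpy as np
im=ctrl.camera("scene")["color"][:,:,::-1]
x,y,w,h=235,150,100,100
cv2.imwrite("pics/h4.png",cv2.resize(im[y:y+h,x:x+w],(600,600),interpolation=cv2.INTER_CUBIC))
E
```

```text
time_s: 17.97
ee_pos: [0.5087, -0.0567, 0.1389]
eef_rot: [-3.141, -0.0, 1.497]
force: [0.3, -1.1, -1.1]
grip_width: 0.0157
grip_force: 20.0
```

View pics/h4.png

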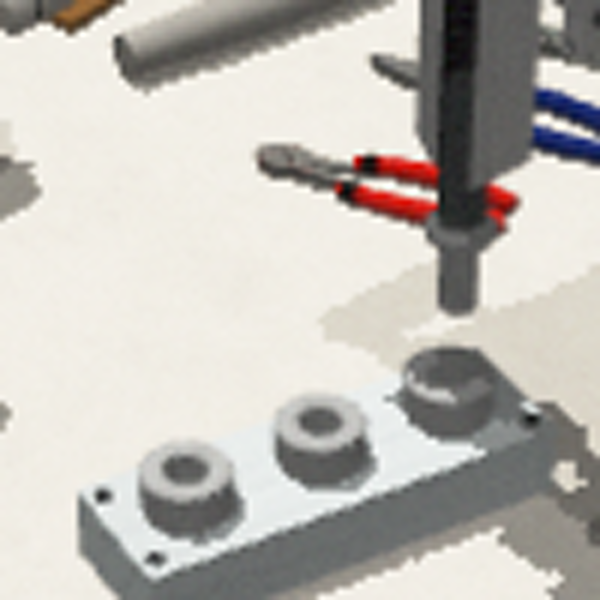

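The gauge is clear and upright, with the pin end at (458,313). All three bushes are seated. Next it goes back to the stand.

```bash
python3 -m pendant '[[[-0.07,0.6,0],0],[[-0.18,1.95,0],0],[[-0.18,1.95,0],0],[[-0.18,1.95,0],0],[[-0.18,1.95,0],0],[[-0.18,1.95,0],0],[[-0.18,1.95,0],0],[[-0.18,1.95,0],0],[[-0.18,1.95,0],0],[[-0.18,1.95,0],0],[[-0.18,1.95,0],0],[[-0.18,1.95,0],0],[[-0.18,1.95,0],0],[[-0.18,1.95,0],0],[[-0.18,1.95,0],0],[[-0.18,1.95,0],0],[[-0.18,1.95,0],0],[[-0.02,0.6,0],0],[[0,0,0],0],[[0,0,0],0]]'
python3 -m pendant '[[[0,0,-0.8],0],[[0,0,-1.2],0],[[0,0,-0.8],0],[[0,0,0],0],[[0,0,0],0]]'
```

```text
time_s: 19.68
ee_pos: [0.4789, 0.2669, 0.1385]
eef_rot: [-3.141, 0.001, 1.497]
force: [-0.7, -0.4, -1.9]
grip_width: 0.0156
grip_force: 20.0
time_s: 20.1
ee_pos: [0.4791, 0.2667, 0.1105]
eef_rot: [-3.141, 0.001, 1.496]
force: [-0.7, -0.7, -0.6]
grip_width: 0.0159
grip_force: 20.0
```

```bash
python3 -m pendant '[[[0,0.04,-0.5],0],[[0,0,-0.4],0],[[0,0,-0.1],0],[[0,0,-0.1],0],[[0,0,-0.1],0],[[0,0,-0.1],0],[[0,0,-0.2],0],[[0,0,0],0]]'
```

```text
time_s: 20.77
ee_pos: [0.4791, 0.2676, 0.0956]
eef_rot: [-3.141, 0.0, 1.497]
force: [-0.3, 0.7, -1.0]
grip_width: 0.0161
grip_force: 20.0
```

```bash
python3 -m pendant '[[[0,0,-0.2],0],[[0,0,-0.3],0],[[0,0,-0.3],0],[[0,0,-0.4],0],[[0,0,-0.4],0],[[0,0,-0.4],0],[[0,0,-0.3],0],[[0,0,-0.1],0],[[0,0,-0.1],0],[[0,0,0],0]]'
```

```text
time_s: 21.6
ee_pos: [0.4792, 0.2677, 0.0708]
eef_rot: [-3.141, 0.0, 1.497]
force: [-0.2, 0.9, -1.3]
grip_width: 0.0162
grip_force: 20.0
```

```bash
python3 -m pendant '[[[0,0,-0.1],0],[[0,0,-0.1],0],[[0,0,-0.05],0],[[0,0,0],0]]'
python3 -m pendant '[[[0,0,0],0],[[0,0,0],0],[[0,0,0],0],[[0,0,0],0],[[0,0,0.5],0],[[0,0,1.2],0],[[0,0,1.5],0],[[0,0,1.5],0],[[0,0,1.5],0],[[0,0,0],0]]' 0.55
```

```text
time_s: 21.93
ee_pos: [0.4792, 0.2677, 0.0684]
eef_rot: [-3.142, -0.0, 1.497]
force: [-0.5, 1.0, -1.1]
grip_width: 0.0159
grip_force: 20.0
time_s: 22.77
ee_pos: [0.4805, 0.2683, 0.1343]
eef_rot: [3.137, -0.003, 1.497]
force: [0.0, -1.3, 0.3]
grip_width: 0.0515
grip_force: 0.0
```

```bash
python3 -m pendant '[[[0.06,-0.5,0.2],0],[[0.18,-1.95,0],-0.02],[[0.18,-1.95,0],-0.02],[[0.18,-1.95,0],-0.02],[[0.18,-1.95,0],-0.02],[[0.18,-1.95,0],-0.02],[[0.18,-1.95,0],-0.02],[[0.18,-1.95,0],-0.02],[[0.18,-1.95,0],-0.02],[[0.18,-1.95,0],-0.02],[[0.18,-1.95,0],0],[[0.18,-1.95,0],0],[[0.18,-1.95,0],0],[[0.18,-1.95,0],0],[[0.18,-1.95,0],0],[[0.18,-1.95,0],0],[[0.18,-1.95,0],0],[[0.05,-0.5,0],0],[[0,0,0],0],[[0,0,0],0]]'
```

```text
time_s: 24.43
ee_pos: [0.5088, -0.054, 0.132]
eef_rot: [-3.141, -0.0, 1.316]
force: [0.7, -0.4, 0.2]
grip_width: 0.0522
grip_force: 0.0
```

Descend to z≈0.035 and close gently.

```bash
python3 -m pendant '[[[0,0,-1.2],0],[[0,0,-1.5],0],[[0,0,-1.5],0],[[0,0,-1.5],0],[[0,0,-1.5],0],[[0,0,-1.3],0],[[0,0,-0.8],0],[[0,0,-0.3],0],[[0,0,0],0],[[0,0,0],0]]'
python3 -m pendant '[[[0,0,0],0],[[0,0,0],0],[[0,0,0],0],[[0,0,0],0],[[0,0,0],0],[[0,0,0],0]]' 0 10
```

```text
time_s: 25.27
ee_pos: [0.5094, -0.0541, 0.037]
eef_rot: [3.141, -0.0, 1.317]
force: [-0.6, 0.2, 1.0]
grip_width: 0.0514
grip_force: 0.0
time_s: 25.77
ee_pos: [0.5099, -0.0545, 0.037]
eef_rot: [3.14, -0.0, 1.317]
force: [3.6, -0.6, 5.4]
grip_width: 0.0341
grip_force: 10.0
```

```bash
python3 -m pendant '[[[0,0,0],0],[[0,0,0],0],[[0,0,0.2],0],[[0,0,0.4],0],[[0,0,0.6],0],[[0,0,0.8],0],[[0,0,1.0],0],[[0,0,1.2],0],[[0,0,1.5],0],[[0,0,1.3],0],[[0,0,0],0]]' 0 30
python3 -m pendant '[[[-0.1,-0.6,0],0],[[-0.2,-1.1,0],0],[[-0.22,-1.25,0],0],[[-0.22,-1.25,0],0],[[-0.22,-1.25,0],0],[[-0.22,-1.25,0],0],[[-0.22,-1.25,0],0],[[-0.22,-1.25,0],0],[[-0.22,-1.25,0],0],[[-0.22,-1.25,0],0],[[-0.22,-1.25,0],0],[[-0.22,-1.25,0],0],[[-0.22,-1.25,0],0],[[-0.05,-0.25,0],0],[[0,0,0],0],[[0,0,0],0],[[0,0,0],0]]'
python3 - <<'E'
from station import ctrl
import cv2,numpy as np
from geo import *
o=ctrl.get_obs();print(o["ee_pos"],o["eef_rot"])
M=np.zeros((400,800,3),np.uint8)
for i,(n,x,y) in enumerate((("top",335,180),("scene",325,125))):
    im=ctrl.camera(n)["color"][:,:,::-1]
    M[:,i*400:i*400+400]=cv2.resize(im[y:y+80,x:x+80],(400,400),interpolation=cv2.INTER_CUBIC)
cv2.imwrite("pics/h5.png",M)
E
```

```text
time_s: 26.68
ee_pos: [0.5096, -0.0544, 0.1086]
eef_rot: [3.14, -0.0, 1.317]
force: [0.3, -0.2, -1.1]
grip_width: 0.0334
grip_force: 30.0
time_s: 28.1
ee_pos: [0.4815, -0.2109, 0.1064]
eef_rot: [-3.142, -0.0, 1.317]
force: [0.8, -0.9, -2.1]
grip_width: 0.0336
grip_force: 30.0
[ 0.48152359 -0.21089454  0.10643751] [-3.14152686e+00 -1.04084578e-04  1.31731614e+00]
```

View pics/h5.png

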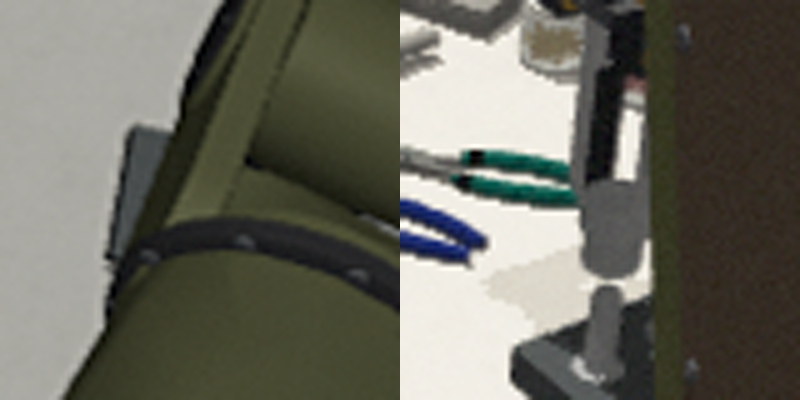

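```bash
python3 -c "
from geo import *
f=lambda x,y,z:print(ray('scene',325+(x-400)/5-.5+.1,125+y/5-.5+.1,z).round(4))
f(610,262,.0814);f(606,292.5,.066);f(610,264,.0814);f(608,262,.0814)
print(proj('scene',np.array([.4793,-.2092,.066])),325+206/5-.4,125+292.5/5-.4)"
```

```text
[ 0.4805 -0.209 ]
[ 0.4791 -0.2069]
[ 0.4794 -0.2077]
[ 0.4811 -0.2083]
[366.36154912 182.67476947] 365.8 183.1
```

The scene view shows the bush bottom at about (610,262) and the post top at about (606,292). They agree to within about 1.5 mm, so I'll shift slightly and ease down.

```bash
python3 -m pendant '[[[-0.05,0.06,-0.4],0],[[0,0,-0.5],0],[[0,0,-0.4],0],[[0,0,-0.1],0],[[0,0,-0.1],0],[[0,0,-0.1],0],[[0,0,-0.1],0],[[0,0,-0.1],0],[[0,0,0],0]]'
```

```text
time_s: 28.95
ee_pos: [0.4809, -0.2107, 0.0883]
eef_rot: [-3.141, -0.0, 1.317]
force: [0.3, 0.9, -2.2]
grip_width: 0.0336
grip_force: 30.0
```

```bash
python3 -m pendant '[[[0,0,-0.1],0],[[0,0,-0.1],0],[[0,0,-0.1],0],[[0,0,-0.1],0],[[0,0,-0.1],0],[[0,0,0],0]]'
```

```text
time_s: 29.45
ee_pos: [0.4808, -0.2107, 0.0832]
eef_rot: [-3.141, -0.0, 1.317]
force: [0.7, -0.6, -2.0]
grip_width: 0.0336
grip_force: 30.0
```

```bash
python3 -m pendant '[[[0,0,-0.2],0],[[0,0,-0.2],0],[[0,0,-0.2],0],[[0,0,-0.2],0],[[0,0,-0.2],0],[[0,0,0],0]]'
```

```text
time_s: 29.95
ee_pos: [0.4808, -0.2107, 0.073]
eef_rot: [-3.141, -0.0, 1.317]
force: [0.4, 0.3, -1.9]
grip_width: 0.0332
grip_force: 30.0
```

```bash
python3 -m pendant '[[[0,0,-0.2],0],[[0,0,-0.2],0],[[0,0,-0.2],0],[[0,0,-0.2],0],[[0,0,-0.2],0],[[0,0,-0.2],0],[[0,0,-0.2],0],[[0,0,-0.2],0],[[0,0,-0.2],0],[[0,0,0],0]]'
```

```text
time_s: 30.78
ee_pos: [0.4809, -0.2107, 0.0551]
eef_rot: [-3.141, -0.0, 1.317]
force: [1.7, -0.1, -2.3]
grip_width: 0.0335
grip_force: 30.0
```

```bash
python3 -m pendant '[[[0,0,-0.2],0],[[0,0,-0.2],0],[[0,0,-0.1],0],[[0,0,-0.1],0],[[0,0,-0.1],0],[[0,0,-0.1],0],[[0,0,0],0]]'
```

```text
time_s: 31.37
ee_pos: [0.4809, -0.2107, 0.0473]
eef_rot: [-3.141, -0.0, 1.317]
force: [0.0, 0.7, -2.2]
grip_width: 0.0334
grip_force: 30.0
```

```bash
python3 -m pendant '[[[0,0,-0.1],0],[[0,0,-0.05],0],[[0,0,0],0]]'
```

```text
time_s: 31.62
ee_pos: [0.4811, -0.2109, 0.047]
eef_rot: [3.141, 0.0, 1.317]
force: [-4.9, 2.1, 12.0]
grip_width: 0.0337
grip_force: 30.0
```

Contact came at exactly the expected height. I'll release, retreat and check.

```bash
python3 -m pendant '[[[0,0,0.1],0],[[0,0,0],0],[[0,0,0],0],[[0,0,0],0],[[0,0,0.5],0],[[0,0,1.2],0],[[0,0,1.5],0],[[0,0,1.5],0],[[0,0,1.5],0],[[-0.5,-1,2],0],[[-1,-2,1],0],[[-1,-2,0],0],[[-1.5,-2.5,0],0],[[-1.5,-2.5,0],0],[[-1.5,-2.5,0],0],[[-1.5,-2.5,0],0],[[-1.5,-2.5,0],0],[[-1.5,-2.5,0],0],[[-1.5,-2.5,0],0],[[0,0,0],0]]' 0.6
python3 - <<'E'
from station import ctrl
import cv2,numpy as np
M=np.zeros((600,800,3),np.uint8)
t=ctrl.camera("top")["color"][:,:,::-1];s=ctrl.camera("scene")["color"][:,:,::-1]
M[:300]=cv2.resize(t[150:255,155:435],(800,300),interpolation=cv2.INTER_CUBIC)
M[300:]=cv2.resize(s[180:293,160:460][:, :],(800,300),interpolation=cv2.INTER_CUBIC) if 0 else cv2.resize(s[140:320,150:440],(800,300),interpolation=cv2.INTER_CUBIC)
cv2.imwrite("pics/h6.png",M)
E
```

```text
time_s: 33.28
ee_pos: [0.3485, -0.4391, 0.1392]
eef_rot: [3.142, 0.001, 1.313]
force: [0.8, 0.3, -0.4]
grip_width: 0.0564
grip_force: 0.0
```

View pics/h6.png

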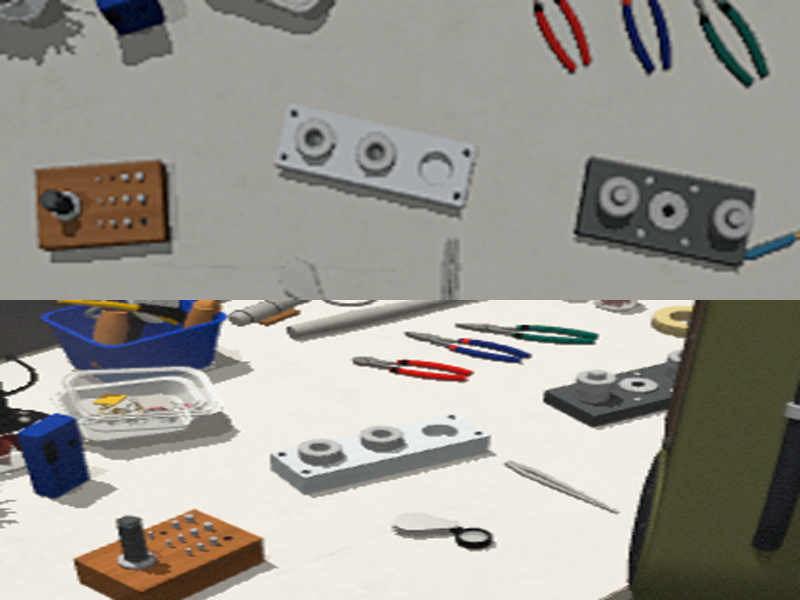

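The gauge is home in the stand at (60,205). Two bushes are seated in the block at (315,138) and (376,152). The third is down on the post at (620,195), matching the fitted one, and the tools are undisturbed.

```bash
python3 -c "
from station import ctrl
print(ctrl.hand_in())"
```

```text
the job is handed in; nothing more can be done
None
```

I handed the job in at about 33 s: the right-hand bush was the only one the gauge entered to its collar and now sits fully down on the bare post, the gauge is home in its stand, the other two bushes are seated in the block, and the tools look undisturbed in the final pictures (no verdict came back).

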